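Moisture check on the tagged sloping-lid box

ROBOT

A 7-joint arm with a two-finger parallel gripper is mounted at the origin on the work surface. World frame = base frame: x ahead of the robot, y to its left, z up, the work surface at z = 0. Lengths are in m, angles in rad, forces in N, time in s.
With the tool pointing down it reaches from about 0.4 to 0.85 m from the base axis. Payload 4.5 kg.
Tool frame: the origin (TCP) lies midway between the tips of the shut fingers; the grasp point (between the pads) lies 19 mm behind it; z points along the fingers, y is the line along which they close (so a half turn about z gives the same grasp; the last joint's range is limited). The gripper opens to 88 mm and grips with 3 to 60 N. Pads are 18 mm wide; open, the fingers measure 123 mm over their backs; the gripper's body (75 mm by 187 mm) begins 45 mm behind the grasp point.
Start: joints at [1.219, 0.689, -0.195, 1.565, 0.157, 0.902, -0.215], TCP at [0.235, -0.579, 0.239] pointing down, gripper open.
Joint ranges: [-3.01, 3.01], [-0.46, 2.08], [-1.47, 1.51], [0.13, 2.56], [-1, 4.14], [0.04, 2.09], [-2.66, 2.66]. Speed limits (rad/s): [2.57, 2.57, 3.14, 3.14, 3.14, 3.14, 3.14].

INTERFACE

Orientations are given as a unit quaternion [x, y, z, w].
In Python, from plant import r gives the robot as it stands.
- The arm moves only by the tool carry_out, never from a script. Its argument "plan" is a list of rows, each an object with "rot": the turn, a rotation vector about the tool's x, y, z in rad, a list of three; "xyz": the shift along the tool's x, y, z in m, a list of three; "grip": the closure in counts, from 0 (fully open) to 255 (shut). In form: [{"rot": [wx, wy, wz], "xyz": [dx, dy, dz], "grip": grip}, ...]. A call has 1 to 8 rows; each row is the pose to reach, as a shift and turn from the pose commanded when the call began, along the tool's axes at that moment; what a row does not reach only later rows make up. A row lasts 1/12 s, in which the tool goes at most 41.7 mm and 7.16 degrees, less where a joint would pass 70% of its speed; a pose out of reach is approached as far as the arm can. A call with a gripper value outside its range is refused whole. The fingers move at their own pace and stop on an object; "squeeze" is the grip in N (left out, the last holds). Time passes only in rows, so rows that repeat a pose let the fingers close. It gives the time, the measured TCP pose, the force, the opening and the grip force at its end, in the units of the state.
- r.get_state(): the state, without advancing time (a new reading comes with each control period).
- r.snapshot(name): name is "scene" or "top" or "wrist"; returns the picture (400x640x3 uint8, red, green, blue); there is no depth.
- r.camera_params(name): a dict with "fx", "fy", "cx", "cy" (pixels), "distortion" ([k1, k2, p1, p2, k3] as OpenCV has them; the pictures are not rectified), "position" and "attitude" of the camera in the world; the wrist camera has in their place "hand_eye" (4x4, takes a point from camera to tool coordinates, whose origin is the TCP and whose axes are the flange's). Camera axes: x right, y down, z forward; pixel columns grow to the right and rows downward; lengths in m; the calibration is good to about 2 mm. A picture is of the moment at which its call begins: read the wrist's pose just before it. camera_params takes no time and is no camera call.
- r.finish_job(): hands the job in; it is judged then, once.
The state is a dict: "clock": time; "q": joint angles; "qd": joint speeds; "joint_torque": joint torques, N m; "tool_pos": TCP position; "eef_rot": TCP orientation; "contact_force": force on the tool from outside, world axes, zero at the start; "moment": the same for the moment, N m; "opening": opening from 0.0 (shut) to 1.0 (fully open); "finger_force": force on a finger pad.
Only numpy, scipy, OpenCV 4.12 (cv2) and the standard library are available. Lean on these libraries where they do the work, as an engineer would, in place of code of your own. Each camera call takes 0.05 s, during which the arm holds its last target. There are 200 camera calls.

TASK

One of the two sloping-lid wooden boxes has the red disc lying in front of it (the other has the green one): draw the yellow moisture probe out of its stand and set its tip on the blue dot on the lid of the red-disc box, square to the sloping lid, pressing gently so that the red spring plunger is pushed about halfway in. Finish while holding it there, still in the gripper and still pressing. Do not let the probe touch the other box, and leave everything else where it is.

Things in the scene. Friction and masses are not known exactly. Their poses are not given: they have to be found in the camera images.
- probe: Moisture probe, standing upright in the stand at the start, 0.14 kg. Yellow square handle 24 x 24 mm, 80 mm long (black marks near its top). Origin at the centre of the handle's lower end (the shoulder that rests on the stand), z along the handle towards its top, x and y square to its flat sides. Below the shoulder a steel shaft, 14 mm across and 35 mm long, and out of it the red spring plunger, 8 mm across with a round brass tip, which ends 56 mm below the shoulder when free
- probe_end (a point): The extreme point of the brass tip of the probe (tip radius 4 mm), on the probe's axis; it moves with the plunger
- plunger (a joint): How far the spring plunger is pushed into the probe: 0 free, 0.012 m fully in. Spring 500 N/m without preload (about 3 N at halfway)
- stand: Fixed wooden block 60 x 60 mm, 70 mm high, with an upright hole 19 mm wide and 64 mm deep in the middle of its top, in which the probe's shaft hangs with the handle's shoulder on the block's top. Origin at the centre of its underside, z up
- maple_box: Pale wooden box, 120 mm deep (x) by 150 mm wide (y), with lattice sides, loose on the bench, about 1 kg. Origin at the centre of its underside, z up, its front (low) side looks to its -x. The sloping lid's upper face is 48 to 50 mm high along the front edge and 94 to 96 mm along the rear edge
- maple_lid: The marked spot on the sloping lid of the pale box (the lid is fixed shut). Its origin is the centre of the marked spot, on the lid's upper face; its z axis is square to the face, pointing out (up and towards the box's front, 20 degrees from vertical); x points up the slope, y to the box's left. The lid is flat, 8 mm thick, 138 mm along the slope by 158 mm wide. The spot is a blue dot 20 mm across with a white rim 4 mm wide (28 mm over all)
- walnut_box: Dark wooden box, 120 mm deep (x) by 150 mm wide (y), with lattice sides, loose on the bench, about 1 kg. Origin at the centre of its underside, z up, its front (low) side looks to its -x. The sloping lid's upper face is 48 to 50 mm high along the front edge and 94 to 96 mm along the rear edge
- walnut_lid: The marked spot on the sloping lid of the dark box (the lid is fixed shut). Its origin is the centre of the marked spot, on the lid's upper face; its z axis is square to the face, pointing out (up and towards the box's front, 20 degrees from vertical); x points up the slope, y to the box's left. The lid is flat, 8 mm thick, 138 mm along the slope by 158 mm wide. The spot is a blue dot 20 mm across with a white rim 4 mm wide (28 mm over all)
- red_tag: Loose red disc, 36 mm across, 6 mm thick, lying on the bench 95 to 110 mm in front of the centre of the box that is to be checked. Origin at the centre of its underside
- green_tag: Loose green disc, 36 mm across, 6 mm thick, lying likewise in front of the box that is to be left alone. Origin at the centre of its underside
- mug: Green mug, 80 mm across, 95 mm high, a bystander. Origin at the centre of its underside
- glue_bottle: White glue bottle, 56 mm across, 150 mm high, a bystander. Origin at the centre of its underside
- sanding_block: Cork sanding block, 70 x 110 mm, 34 mm high, a bystander. Origin at the centre of its underside
Mind the look-alikes: they are no part of the job. What is meant by the stand is not black or white, and is the larger of those in its own colour.

How it is judged:
By the outcome, as a careful person would: the job done as asked, in the order asked, and still so for the second after the job is handed in, while the arm keeps its last pose, push and grip.
It also fails if it takes over 35 s, if anything falls off the work surface, if the arm or the gripper's body presses on something with over 40 N, if the wrist force passes 120 N, or if a joint passes its speed limit or range.

## Working session

There is one attempt and no reset: what is moved stays moved. The work goes in short steps, Python scripts to look and compute and a tool call to move; the robot and the scene stay as the last step left them, time stands still between calls to the robot, and variables do not carry over. Pictures are saved under pics/ and viewed, at most 10 in all, crops included, and the job is handed in when it is done.

Besides the shell and the picture viewer there is one more tool, called in YAML: its name, and indented under it one key for each argument. carry_out: Moves the arm, as the interface text tells. Its arguments: {"type":"object","properties":{"plan":{"type":"array"},"squeeze":{"type":"number"}},"required":["plan"]}

```bash
ls; mkdir -p pics
python3 - <<'E'
from plant import r
import cv2,json
for n in("scene","top"):
    cv2.imwrite(f"pics/{n}0.png",r.snapshot(n)[:,:,::-1]); print(n,r.camera_params(n))
print(r.camera_params("wrist")); print(r.get_state())
E
```

```text
pics
scene {'fx': 387.89991963202004, 'fy': 387.89991963202004, 'cx': 316.3236982883164, 'cy': 205.01774256313377, 'distortion': array([-0.05924469,  0.        ,  0.        ,  0.        ,  0.        ]), 'position': array([0.96407247, 0.5491869 , 0.90370378]), 'attitude': array([ 0.27200866,  0.90406899, -0.31326467, -0.10264405])}
top {'fx': 489.242756408454, 'fy': 489.242756408454, 'cx': 321.2134789234619, 'cy': 197.29421975384832, 'distortion': array([-0.01475483,  0.        ,  0.        ,  0.        ,  0.        ]), 'position': array([ 0.42587123, -0.00172824,  1.45695145]), 'attitude': array([ 0.71168094, -0.70087963,  0.03151067, -0.03584776])}
{'fx': 348.7089915116249, 'fy': 348.7089915116249, 'cx': 320.58306185483724, 'cy': 199.68496123551975, 'distortion': array([-0.0755243,  0.       ,  0.       ,  0.       ,  0.       ]), 'hand_eye': array([[ 1.66017323e-04, -9.55048894e-01, -2.96448280e-01,
         7.71708232e-02],
       [ 9.99999982e-01,  1.84341684e-04, -3.38608850e-05,
         3.43670724e-04],
       [ 8.69865758e-05, -2.96448269e-01,  9.55048908e-01,
        -1.46455987e-01],
       [ 0.00000000e+00,  0.00000000e+00,  0.00000000e+00,
         1.00000000e+00]])}
{'clock': 0.1, 'q': array([ 1.21880944,  0.68989866, -0.19454379,  1.56620652,  0.15728815,
        0.90248208, -0.21512775]), 'qd': array([-0.00053345, -0.00204929, -0.00012307, -0.001535  , -0.0017686 ,
       -0.00216443,  0.00093804]), 'joint_torque': array([-3.32632684e-03, -5.28501678e+01, -1.27179611e+00, -1.53837579e+01,
       -5.26479003e-02,  1.95333509e-03,  3.91230583e-05]), 'tool_pos': array([ 0.23495066, -0.57856707,  0.23800066]), 'eef_rot': array([ 9.81448048e-01,  1.91726592e-01, -1.97369834e-04, -7.77448347e-04]), 'contact_force': array([-0.03834086,  0.15766975, -0.21781037]), 'moment': array([0.01705654, 0.00938866, 0.05873238]), 'finger_force': 0.0, 'opening': 0.9966965682964831}
```

View pics/top0.png

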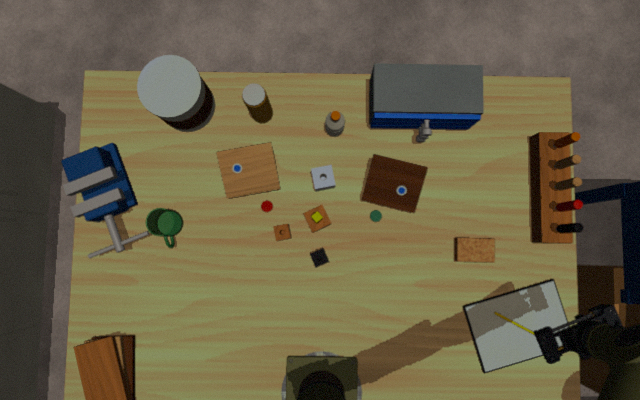

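View pics/scene0.png

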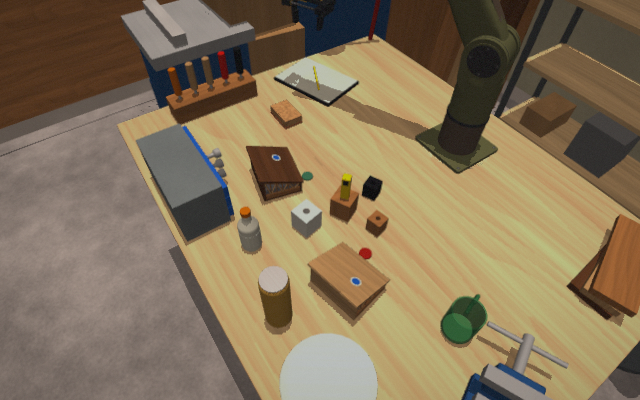

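```bash
python3 - <<'E'
import cv2
a=cv2.imread("pics/top0.png")[130:270,205:345]; b=cv2.imread("pics/scene0.png")[170:320,300:400]
cv2.imwrite("pics/c1.png",cv2.resize(a,(560,560),interpolation=cv2.INTER_CUBIC))
cv2.imwrite("pics/c2.png",cv2.resize(b,(400,600),interpolation=cv2.INTER_CUBIC))
E
cat > h.py <<'E'
import numpy as np,cv2
from scipy.spatial.transform import Rotation as R
from plant import r
def cam(n,st=None):
    p=r.camera_params(n);K=np.array([[p['fx'],0,p['cx']],[0,p['fy'],p['cy']],[0,0,1]])
    T=np.eye(4)
    if n=='wrist':
        T[:3,:3]=R.from_quat(st['eef_rot']).as_matrix();T[:3,3]=st['tool_pos'];T=T@p['hand_eye']
    else: T[:3,:3]=R.from_quat(p['attitude']).as_matrix();T[:3,3]=p['position']
    return K,np.array(p['distortion']),T
def ray(c,uv):
    x=cv2.undistortPoints(np.array([[uv]],float),c[0],c[1])[0,0]
    d=c[2][:3,:3]@np.r_[x,1];return c[2][:3,3],d/np.linalg.norm(d)
def atz(c,uv,z):
    o,d=ray(c,uv);return o+d*(z-o[2])/d[2]
def tri(*rs):
    A=sum(np.eye(3)-np.outer(d,d) for o,d in rs);b=sum((np.eye(3)-np.outer(d,d))@o for o,d in rs)
    return np.linalg.solve(A,b)
def proj(c,P):
    W=np.linalg.inv(c[2]);rv=cv2.Rodrigues(W[:3,:3])[0]
    return cv2.projectPoints(np.array(P,float).reshape(-1,1,3),rv,W[:3,3],c[0],c[1])[0][:,0]
E
```

```text
(no output)
```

View pics/c1.png

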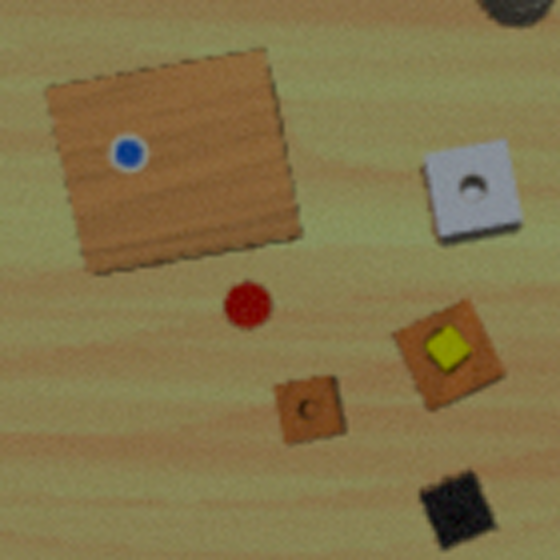

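View pics/c2.png

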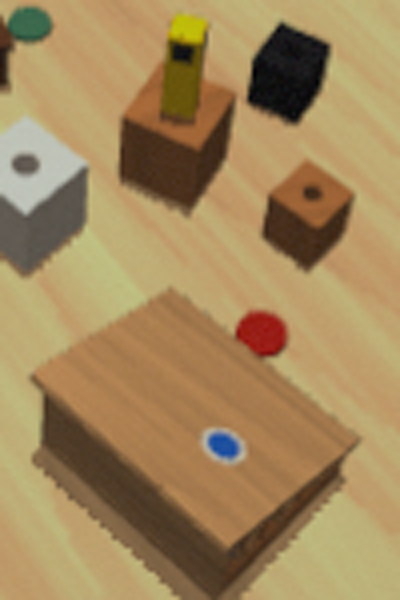

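Run:
```python
from h import *
t,s=cam('top'),cam('scene')
T=lambda u,v:ray(t,((u+.5)/4-.5+205,(v+.5)/4-.5+130))
S=lambda u,v:ray(s,((u+.5)/4-.5+300,(v+.5)/4-.5+170))
P={}
for n,a,b in [('RL',(46,88),(232,548)),('RR',(266,50),(35,378)),('FR',(300,236),(172,290)),('FL',(95,273),(360,440)),('dot',(129,153),(223,446)),('red',(248,305),(262,333)),('ptop',(449,348),(188,28))]:
    P[n]=tri(T(*a),S(*b));print(n,P[n].round(4))
up=(P['RL']+P['RR']-P['FL']-P['FR'])/2; lf=(P['RL']+P['FL']-P['RR']-P['FR'])/2
n=np.cross(up,lf);n/=np.linalg.norm(n);print(n,np.degrees(np.arccos(n[2])),np.linalg.norm(up),np.linalg.norm(lf))
print('yaw up',np.degrees(np.arctan2(up[1],up[0])),'left-90',np.degrees(np.arctan2(lf[1],lf[0]))-90)
f=lambda u,v,z:(lambda o,d:o+d*(z-o[2])/d[2])(*T(u,v))
print('handle',f(449,348,.15), 'stand',[f(*c,.07).round(4) for c in[(393,335),(468,299),(505,375),(432,410)]])
print([f(*c,.15).round(4) for c in[(425,345),(446,324),(472,348),(450,372)]])
```

```text
RL [0.6802 0.3087 0.0928]
RR [0.7108 0.1544 0.0857]
FR [0.5843 0.1296 0.0432]
FL [0.5533 0.2804 0.0418]
dot [0.6383 0.2505 0.0753]
red [0.5361 0.1712 0.0029]
ptop [0.4986 0.0184 0.1459]
[-0.32939778 -0.08382092  0.94046327] 19.87049759298466 0.13763786205222592 0.155694846964061
yaw up 11.84331769475661 left-90 11.389179161708341
handle [0.49864401 0.01806183 0.15      ] stand [array([0.5117, 0.0592, 0.07  ]), array([0.5382, 0.0063, 0.07  ]), array([ 0.4846, -0.0207,  0.07  ]), array([0.459 , 0.0306, 0.07  ])]
[array([0.5004, 0.0341, 0.15  ]), array([0.5147, 0.0203, 0.15  ]), array([0.4989, 0.0027, 0.15  ]), array([0.4826, 0.0171, 0.15  ])]
```

```bash
cat >> h.py <<'E'
def move(pos,Rt):
    """shift and turn in tool axes from measured pose to target"""
    st=r.get_state();R0=R.from_quat(st['eef_rot'])
    print('t',round(st['clock'],2),'xyz',R0.inv().apply(np.array(pos)-st['tool_pos']).round(4),'rot',(R0.inv()*Rt).as_rotvec().round(4),'F',st['contact_force'].round(2),'op',round(st['opening'],3))
def down(yaw): # tool z down, tool x at yaw deg
    return R.from_euler('z',yaw,degrees=True)*R.from_euler('x',180,degrees=True)
E
python3 -c "
from h import *
move([.495,.018,.26],down(45))"
```

```text
t 0.1 xyz [ 0.4654 -0.4549 -0.0213] rot [-1.600e-03 -2.000e-04 -3.996e-01] F [-0.04  0.16 -0.22] op 0.997
```

carry_out:
  plan:
    - {"rot": [0,0,-0.05],"xyz": [0.015,-0.015,-0.005],"grip": 0}
    - {"rot": [0,0,-0.1],"xyz": [0.04,-0.04,-0.01],"grip": 0}
    - {"rot": [0,0,-0.15],"xyz": [0.067,-0.066,-0.015],"grip": 0}
    - {"rot": [0,0,-0.2],"xyz": [0.094,-0.092,-0.02],"grip": 0}
    - {"rot": [0,0,-0.25],"xyz": [0.121,-0.118,-0.02],"grip": 0}
    - {"rot": [0,0,-0.3],"xyz": [0.148,-0.144,-0.02],"grip": 0}
    - {"rot": [0,0,-0.35],"xyz": [0.175,-0.17,-0.02],"grip": 0}
    - {"rot": [0,0,-0.4],"xyz": [0.2,-0.195,-0.02],"grip": 0}

```text
clock: 0.77
tool_pos: [0.3475, -0.321, 0.2587]
eef_rot: [0.923, 0.384, 0.0, -0.0]
contact_force: [1.0, -0.0, 0.6]
opening: 1.003
finger_force: 0.0
```

```bash
python3 -c "
from h import *
move([.495,.018,.26],down(45));print(r.get_state()['q'].round(2))"
```

```text
t 0.77 xyz [ 0.3444 -0.1343 -0.0012] rot [-0.0003 -0.0002  0.0033] F [ 0.95 -0.04  0.61] op 1.003
[ 0.86  0.48 -0.32  1.98  0.22  0.72 -0.37]
```

carry_out:
  plan:
    - {"rot": [0,0,0],"xyz": [0.034,-0.013,0],"grip": 0}
    - {"rot": [0,0,0],"xyz": [0.07,-0.027,0],"grip": 0}
    - {"rot": [0,0,0],"xyz": [0.106,-0.041,0],"grip": 0}
    - {"rot": [0,0,0],"xyz": [0.142,-0.055,0],"grip": 0}
    - {"rot": [0,0,0],"xyz": [0.178,-0.069,0],"grip": 0}
    - {"rot": [0,0,0],"xyz": [0.214,-0.083,0],"grip": 0}
    - {"rot": [0,0,0],"xyz": [0.25,-0.097,0],"grip": 0}
    - {"rot": [0,0,0],"xyz": [0.286,-0.111,0],"grip": 0}

```text
clock: 1.43
tool_pos: [0.4709, -0.0406, 0.2586]
eef_rot: [0.924, 0.383, -0.0, 0.0]
contact_force: [1.2, -1.2, -0.3]
opening: 1.002
finger_force: 0.0
```

carry_out:
  plan:
    - {"rot": [0,0,0],"xyz": [0.03,-0.012,0],"grip": 0}
    - {"rot": [0,0,0],"xyz": [0.055,-0.022,0],"grip": 0}
    - {"rot": [0,0,0],"xyz": [0.058,-0.023,0],"grip": 0}
    - {"rot": [0,0,0],"xyz": [0.058,-0.023,0],"grip": 0}
    - {"rot": [0,0,0],"xyz": [0.058,-0.023,0],"grip": 0}

```text
clock: 1.85
tool_pos: [0.4948, 0.014, 0.2583]
eef_rot: [0.924, 0.383, -0.001, 0.0]
contact_force: [0.1, 0.1, 0.3]
opening: 1.001
finger_force: 0.0
```

Run:
```python
from h import *
st=r.get_state();im=r.snapshot('wrist');c=cam('wrist',st)
move([.495,.018,.26],down(45));print(st['q'].round(2))
print(proj(c,[[.4986,.018,.15],[.4986,.018,.07]]))
cv2.imwrite('pics/w1.png',im[:,:,::-1])
```

```text
t 1.9 xyz [ 0.0036 -0.0031 -0.0016] rot [-0.      0.002  -0.0015] F [ 0.3   0.43 -1.03] op 0.998
[ 0.07  0.5  -0.29  1.92  0.2   0.75 -1.13]
[[319.79527917 189.89457761]
 [319.99024913 167.70162142]]
```

View pics/w1.png

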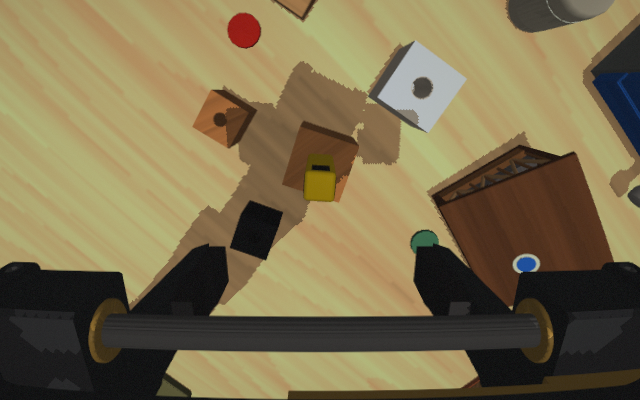

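Run:
```python
from h import *
im=cv2.imread('pics/w1.png');hsv=cv2.cvtColor(im,cv2.COLOR_BGR2HSV)
m=cv2.inRange(hsv,(22,150,110),(32,255,255));m[:,:290]=0;m[:,350:]=0;m[:168]=0;m[210:]=0
print(cv2.minAreaRect(cv2.findNonZero(m)),cv2.countNonZero(m))
for v in range(164,206,4): print(v,hsv[v,312:332:8].tolist())
st=r.get_state();print(atz(cam('wrist',st),(320,186),.15))
```

```text
((319.37158203125, 186.05447387695312), (30.066333770751953, 29.13066291809082), 3.5763344764709473) 862
164 [[24, 194, 63], [23, 214, 87], [24, 217, 87]]
168 [[30, 104, 27], [143, 64, 16], [150, 15, 17]]
172 [[24, 231, 130], [24, 228, 123], [24, 223, 110]]
176 [[24, 225, 144], [24, 227, 145], [24, 232, 146]]
180 [[24, 228, 143], [24, 223, 145], [24, 225, 145]]
184 [[24, 228, 143], [24, 233, 142], [24, 231, 146]]
188 [[24, 232, 141], [24, 233, 142], [24, 234, 144]]
192 [[24, 235, 141], [24, 226, 142], [24, 237, 143]]
196 [[24, 231, 140], [24, 237, 140], [24, 232, 142]]
200 [[23, 189, 128], [24, 234, 119], [24, 229, 127]]
204 [[18, 113, 183], [19, 110, 183], [19, 107, 183]]
[0.50074395 0.01925492 0.15      ]
```

```bash
python3 -c "
from h import *
move([.5005,.019,.094],down(41.5))"
```

```text
t 1.9 xyz [0.0085 0.     0.1644] rot [0.     0.002  0.0596] F [ 0.3   0.43 -1.03] op 0.998
```

carry_out:
  plan:
    - {"rot": [0,0,0.03],"xyz": [0.005,0,0.02],"grip": 0}
    - {"rot": [0,0,0.06],"xyz": [0.0085,0,0.045],"grip": 0}
    - {"rot": [0,0,0.06],"xyz": [0.0085,0,0.075],"grip": 0}
    - {"rot": [0,0,0.06],"xyz": [0.0085,0,0.105],"grip": 0}
    - {"rot": [0,0,0.06],"xyz": [0.0085,0,0.135],"grip": 0}
    - {"rot": [0,0,0.06],"xyz": [0.0085,0,0.154],"grip": 0}
    - {"rot": [0,0,0.06],"xyz": [0.0085,0,0.162],"grip": 0}
    - {"rot": [0,0,0.06],"xyz": [0.0085,0,0.164],"grip": 0}

```text
clock: 2.57
tool_pos: [0.5003, 0.0193, 0.0935]
eef_rot: [0.935, 0.354, -0.002, 0.0]
contact_force: [0.4, -0.3, 0.4]
opening: 1.002
finger_force: 0.0
```

carry_out:
  plan:
    - {"rot": [0,0,0],"xyz": [0,0,0],"grip": 140}
    - {"rot": [0,0,0],"xyz": [0,0,0],"grip": 165}
    - {"rot": [0,0,0],"xyz": [0,0,0],"grip": 180}
    - {"rot": [0,0,0],"xyz": [0,0,0],"grip": 200}
    - {"rot": [0,0,0],"xyz": [0,0,0],"grip": 255}
    - {"rot": [0,0,0],"xyz": [0,0,0],"grip": 255}
    - {"rot": [0,0,0],"xyz": [0,0,0],"grip": 255}
    - {"rot": [0,0,0],"xyz": [0,0,0],"grip": 255}
  squeeze: 35

```text
clock: 3.23
tool_pos: [0.5016, 0.0209, 0.0949]
eef_rot: [0.935, 0.355, 0.0, 0.0]
contact_force: [0.6, 0.0, 0.4]
opening: 0.42
finger_force: 0.0
```

```bash
python3 -c "
from h import *
move([.5005,.019,.094],down(41.5));print(r.get_state()['finger_force'])"
```

```text
t 3.23 xyz [-0.0021  0.0008  0.0009] rot [ 0.0002 -0.0002  0.0015] F [0.62 0.02 0.36] op 0.42
0.0
```

carry_out:
  plan:
    - {"rot": [0,0,0],"xyz": [0,0,0],"grip": 255}
    - {"rot": [0,0,0],"xyz": [0,0,0],"grip": 255}
    - {"rot": [0,0,0],"xyz": [0,0,0],"grip": 255}
    - {"rot": [0,0,0],"xyz": [0,0,0],"grip": 255}
    - {"rot": [0,0,0],"xyz": [0,0,0],"grip": 255}
    - {"rot": [0,0,0],"xyz": [0,0,0],"grip": 255}
  squeeze: 35

```text
clock: 3.73
tool_pos: [0.5014, 0.021, 0.0947]
eef_rot: [0.935, 0.355, -0.0, -0.0]
contact_force: [0.5, 0.6, -0.1]
opening: 0.27
finger_force: 35.0
```

```bash
python3 -c "
from h import *
for i in range(5):
  s=r.get_state();print(s['tool_pos'].round(4),s['contact_force'].round(2),s['opening'],s['finger_force'])"
```

```text
[0.5014 0.021  0.0947] [ 0.48  0.61 -0.12] 0.2695042584023492 34.994375319220126
[0.5014 0.021  0.0947] [ 0.48  0.61 -0.12] 0.2695042584023492 34.994375319220126
[0.5014 0.021  0.0947] [ 0.48  0.61 -0.12] 0.2695042584023492 34.994375319220126
[0.5014 0.021  0.0947] [ 0.48  0.61 -0.12] 0.2695042584023492 34.994375319220126
[0.5014 0.021  0.0947] [ 0.48  0.61 -0.12] 0.2695042584023492 34.994375319220126
```

carry_out:
  plan:
    - {"rot": [0,0,0],"xyz": [0,0,-0.008],"grip": 255}
    - {"rot": [0,0,0],"xyz": [0,0,-0.022],"grip": 255}
    - {"rot": [0,0,0],"xyz": [0,0,-0.04],"grip": 255}
    - {"rot": [0,0,0],"xyz": [0,0,-0.06],"grip": 255}
    - {"rot": [0,0,0],"xyz": [0,0,-0.085],"grip": 255}
    - {"rot": [0,0,0],"xyz": [0,0,-0.115],"grip": 255}
    - {"rot": [0,0,0],"xyz": [0,0,-0.14],"grip": 255}
    - {"rot": [0,0,0],"xyz": [0,0,-0.16],"grip": 255}

```text
clock: 4.4
tool_pos: [0.5016, 0.0209, 0.2572]
eef_rot: [0.935, 0.355, 0.001, 0.0]
contact_force: [0.7, 0.3, -2.4]
opening: 0.267
finger_force: 35.0
```

```bash
cat >> h.py <<'E'
n_lid=R.from_euler('z',11.6,degrees=True).apply([-np.sin(np.radians(20)),0,np.cos(np.radians(20))])
def lidrot(yaw):
    z=-n_lid;x=np.array([np.cos(np.radians(yaw)),np.sin(np.radians(yaw)),0]);x-=z*(x@z);x/=np.linalg.norm(x)
    return R.from_matrix(np.c_[x,np.cross(z,x),z])
dot=np.array([.6383,.2505,.0745])
L=.0807
E
python3 -c "
from h import *
for y in (42,12,60): move(dot+n_lid*(L+.06),lidrot(y))
print(r.get_state()['q'].round(2))"
```

```text
t 4.4 xyz [ 0.2129 -0.1051  0.0506] rot [-0.1785  0.2979 -0.0345] F [ 0.66  0.29 -2.4 ] op 0.267
t 4.4 xyz [ 0.2129 -0.1051  0.0506] rot [-0.0918  0.3389  0.5106] F [ 0.66  0.29 -2.4 ] op 0.267
t 4.4 xyz [ 0.2129 -0.1051  0.0506] rot [-0.2245  0.2673 -0.3486] F [ 0.66  0.29 -2.4 ] op 0.267
[ 0.05  0.51 -0.28  1.91  0.2   0.75 -1.19]
```

carry_out:
  plan:
    - {"rot": [-0.01,0.02,0],"xyz": [0.015,-0.008,0],"grip": 255}
    - {"rot": [-0.04,0.06,-0.01],"xyz": [0.045,-0.022,0],"grip": 255}
    - {"rot": [-0.07,0.11,-0.01],"xyz": [0.08,-0.039,0],"grip": 255}
    - {"rot": [-0.1,0.16,-0.02],"xyz": [0.115,-0.056,0.005],"grip": 255}
    - {"rot": [-0.13,0.21,-0.025],"xyz": [0.15,-0.073,0.02],"grip": 255}
    - {"rot": [-0.155,0.26,-0.03],"xyz": [0.18,-0.088,0.035],"grip": 255}
    - {"rot": [-0.17,0.285,-0.034],"xyz": [0.202,-0.1,0.045],"grip": 255}
    - {"rot": [-0.1785,0.298,-0.0345],"xyz": [0.213,-0.105,0.0506],"grip": 255}

```text
clock: 5.07
tool_pos: [0.5895, 0.2456, 0.2028]
eef_rot: [0.914, 0.368, 0.17, 0.029]
contact_force: [0.9, -0.1, -1.2]
opening: 0.269
finger_force: 35.0
```

carry_out:
  plan:
    - {"rot": [0,0,0],"xyz": [0,0,0],"grip": 255}
    - {"rot": [0,0,0],"xyz": [0,0,0],"grip": 255}
    - {"rot": [0,0,0],"xyz": [0,0,0],"grip": 255}

```text
clock: 5.32
tool_pos: [0.5912, 0.2389, 0.2046]
eef_rot: [0.915, 0.365, 0.17, 0.031]
contact_force: [-0.1, -0.6, -1.9]
opening: 0.271
finger_force: 35.0
```

Run:
```python
from h import *
st=r.get_state();im=r.snapshot('wrist');c=cam('wrist',st)
move(dot+n_lid*(L+.06),lidrot(42));print(st['q'].round(2),st['tool_pos'],st['contact_force'])
tz=R.from_quat(st['eef_rot']).apply([0,0,1])
print(proj(c,[st['tool_pos']+tz*L,dot]))
cv2.imwrite('pics/w2.png',im[:,:,::-1])
```

```text
t 5.37 xyz [ 0.0018 -0.0016 -0.0017] rot [ 0.0004  0.0023 -0.0025] F [ 0.67 -0.71 -0.72] op 0.269
[-0.51  0.64 -0.    1.92  0.4   0.27 -1.69] [0.59115019 0.23885465 0.20458437] [-0.1350019  -0.57865346 -1.93197729]
[[319.82184515 208.98439563]
 [318.70572308 184.17292384]]
```

View pics/w2.png

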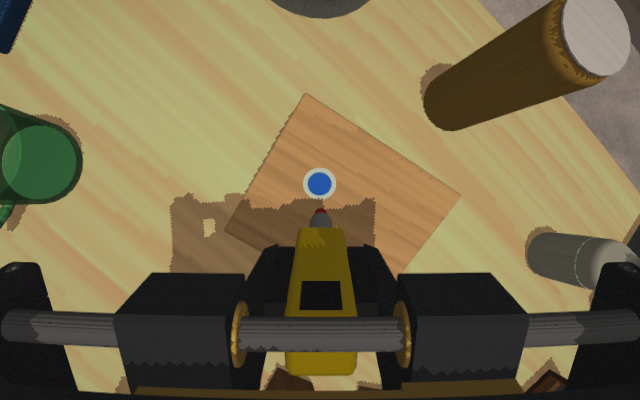

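Run:
```python
from h import *
st=r.get_state();c=cam('wrist',st);t,s=cam('top'),cam('scene')
im=cv2.imread('pics/w2.png');hsv=cv2.cvtColor(im,cv2.COLOR_BGR2HSV);m=cv2.inRange(hsv,(95,120,60),(125,255,255));m[:150]=0;m[210:]=0;m[:,:290]=0;m[:,350:]=0
uv=cv2.findNonZero(m)[:,0].mean(0);print(uv)
rw=ray(c,uv);rt=ray(t,(205+129.5/4-.5,130+153.5/4-.5));rs=ray(s,(300+223.5/4-.5,170+446.5/4-.5))
print(tri(rw,rt,rs),tri(rw,rs),tri(rw,rt))
hit=lambda q:q[0]+q[1]*((dot-q[0])@n_lid)/(q[1]@n_lid)
D=hit(rw);print('dot on plane',D)
RL,RR,FL=[hit(ray(c,u)) for u in((306,93),(461,194),(225,230))]
for a in(RR-RL,RL-FL):print(np.linalg.norm(a),np.degrees(np.arctan2(a[1],a[0])))
f=RL-FL; print(RL,RR,FL,'dot height from RL edge',(D-RL)@n_lid)
```

```text
[319.00243309 183.44282238]
[0.63864685 0.25054375 0.07585893] [0.63881353 0.25112735 0.07725347] [0.6392328  0.25035627 0.07377293]
dot on plane [0.63937692 0.25046498 0.0748814 ]
0.15643814591100524 -78.5317676521891
0.1372854504992778 11.17734938021533
[0.6824715  0.30775048 0.09443869] [0.71357524 0.15443566 0.09430775] [0.55591198 0.28274301 0.04748543] dot height from RL edge 1.7702093525540416e-17
```

```bash
sed -i "s/'z',11.6/'z',11.4/; s/^dot=.*/dot=np.array([.639,.2505,.075])/" h.py; python3 -c "
from h import *
move(dot+n_lid*(L+.008),lidrot(42))"
```

```text
t 5.37 xyz [ 0.0026 -0.0011  0.05  ] rot [-0.0006  0.0017 -0.0028] F [ 0.67 -0.71 -0.72] op 0.269
```

carry_out:
  plan:
    - {"rot": [0,0.0015,0],"xyz": [0.0025,-0.001,0.01],"grip": 255}
    - {"rot": [0,0.0015,0],"xyz": [0.0025,-0.001,0.025],"grip": 255}
    - {"rot": [0,0.0015,0],"xyz": [0.0025,-0.001,0.04],"grip": 255}
    - {"rot": [0,0.0015,0],"xyz": [0.0025,-0.001,0.048],"grip": 255}
    - {"rot": [0,0.0015,0],"xyz": [0.0025,-0.001,0.05],"grip": 255}
    - {"rot": [0,0.0015,0],"xyz": [0.0025,-0.001,0.05],"grip": 255}
    - {"rot": [0,0.0015,0],"xyz": [0.0025,-0.001,0.05],"grip": 255}
    - {"rot": [0,0.0015,0],"xyz": [0.0025,-0.001,0.05],"grip": 255}

```text
clock: 6.03
tool_pos: [0.6091, 0.2467, 0.1584]
eef_rot: [0.914, 0.366, 0.171, 0.03]
contact_force: [0.1, -1.2, -1.6]
opening: 0.269
finger_force: 35.0
```

Run:
```python
from h import *
F=[];Pz=[]
for i in range(6):
    im=r.snapshot('wrist') if i==5 else r.snapshot('top');s=r.get_state();F.append(s['contact_force']);Pz.append(s['tool_pos'])
print(np.array(F)@n_lid,np.array(F).mean(0),np.std(Pz,0));move(dot+n_lid*L,lidrot(42))
p=np.mean(Pz,0);Rt=R.from_quat(s['eef_rot']);print('mean xyz to contact',Rt.inv().apply(dot+n_lid*L-p))
c=cam('wrist',s);a=proj(c,[p+Rt.apply([0,0,L]),dot]);print(a)
sc=r.snapshot('scene')[240:315,310:410]
w=cv2.resize(im[150:250,270:370],(560,560),interpolation=cv2.INTER_CUBIC)
cv2.imwrite('pics/w3.png',w[:,:,::-1])
```

```text
[-1.08223291 -2.11941267 -1.79026923 -0.75616536 -2.08322393 -1.21995868] [-0.24288617 -0.1045599  -1.6995402 ] [7.85406055e-05 1.75958481e-05 1.70021955e-04]
t 6.33 xyz [-0.0012  0.002   0.0076] rot [-0.0021 -0.0014 -0.0003] F [-0.51  0.2  -1.47] op 0.269
mean xyz to contact [-0.00133795  0.00191117  0.00783948]
[[320.00758928 208.87353967]
 [322.96215086 207.25208094]]
```

View pics/w3.png

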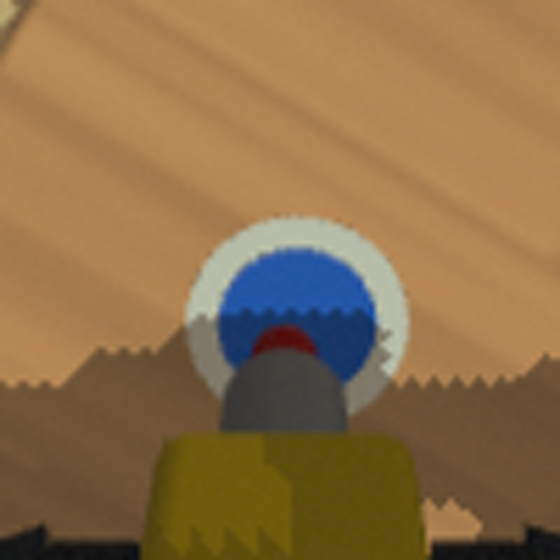

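carry_out:
  plan:
    - {"rot": [-0.001,-0.0015,0],"xyz": [-0.001,0.0015,0.002],"grip": 255}
    - {"rot": [-0.002,-0.0015,0],"xyz": [-0.0013,0.0015,0.0045],"grip": 255}
    - {"rot": [-0.002,-0.0015,0],"xyz": [-0.0013,0.0015,0.007],"grip": 255}
    - {"rot": [-0.002,-0.0015,0],"xyz": [-0.0013,0.0015,0.009],"grip": 255}
    - {"rot": [-0.002,-0.0015,0],"xyz": [-0.0013,0.0015,0.011],"grip": 255}
    - {"rot": [-0.002,-0.0015,0],"xyz": [-0.0013,0.0015,0.012],"grip": 255}
    - {"rot": [-0.002,-0.0015,0],"xyz": [-0.0013,0.0015,0.012],"grip": 255}
    - {"rot": [-0.002,-0.0015,0],"xyz": [-0.0013,0.0015,0.012],"grip": 255}

```text
clock: 7.05
tool_pos: [0.613, 0.2453, 0.1463]
eef_rot: [0.915, 0.365, 0.17, 0.032]
contact_force: [-0.8, -0.8, 1.1]
opening: 0.27
finger_force: 35.0
```

```bash
cat > chk.py <<'E'
from h import *
import sys
F=[];Pz=[];Q=[]
for i in range(16):
    im=r.snapshot('wrist');s=r.get_state();F.append(s['contact_force']);Pz.append(s['tool_pos']);Q.append(s['eef_rot'])
p=np.mean(Pz,0);Rt=R.from_quat(Q).mean();f=np.array(F)@n_lid
print('t',s['clock'],'Fn',f.mean().round(2),f.std().round(2),np.mean(F,0).round(2),'xyz to contact',Rt.inv().apply(dot+n_lid*L-p).round(4),'rot',(Rt.inv()*lidrot(42)).as_rotvec().round(4))
cv2.imwrite(sys.argv[1],cv2.resize(im[150:250,270:370],(560,560),interpolation=cv2.INTER_CUBIC)[:,:,::-1])
E
python3 chk.py pics/w4.png
```

```text
t 7.85 Fn 1.59 0.39 [-0.69 -1.48  1.34] xyz to contact [ 0.0004  0.0004 -0.0046] rot [ 0.      0.0007 -0.0004]
```

View pics/w4.png

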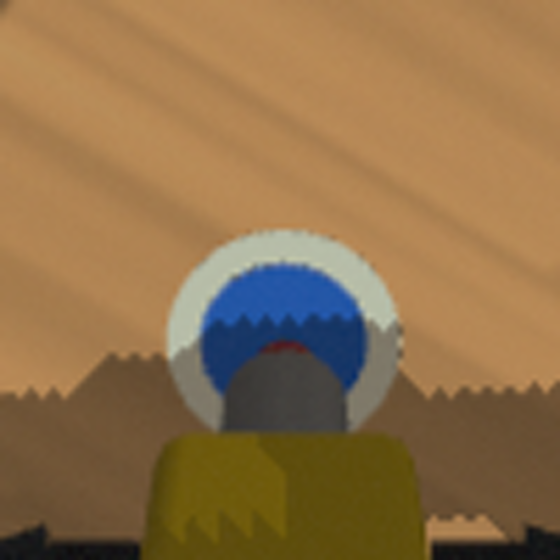

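```bash
python3 -c "
from plant import r
print(r.finish_job())"
```

```text
the job is handed in; nothing more can be done
None
```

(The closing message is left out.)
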